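Fetch the missing piece of the weighing kit from behind the reagent containers

ROBOT

A 6-joint arm with a two-finger parallel gripper is mounted at the origin on the work surface. World frame = base frame: x ahead of the robot, y to its left, z up, the work surface at z = 0. Lengths are in m, angles in rad, forces in N, time in s.
With the tool pointing down it reaches from about 0.35 to 0.85 m from the base axis. Payload 8.1 kg.
Tool frame: the origin (TCP) lies midway between the tips of the shut fingers; the grasp point (between the pads) lies 19 mm behind it (robot.grip_point_offset is the distance from the TCP to the grasp point, in m); z points along the fingers, y is the line along which they close (so a half turn about z gives the same grasp; the last joint's range is limited). The gripper opens to 93 mm and grips with 3 to 60 N. Pads are 15 mm wide; open, the fingers measure 128 mm over their backs; the gripper's body (75 mm by 188 mm) begins 65 mm behind the grasp point.
Start: joints at [-1.229, 0.13, 1.488, -0, 1.523, -0.085], TCP at [0.248, -0.546, 0.19] pointing down, gripper open.
Joint ranges: [-2.96, 2.96], [-0.89, 2.26], [0.02, 2.5], [-1.34, 4.48], [0, 2.73], [-2.66, 2.66]. Speed limits (rad/s): [2.39, 2.39, 2.79, 3.14, 3.14, 3.14].

INTERFACE

Orientations are given as a rotation vector (axis times angle).
In Python, from plant import robot, read_camera, job gives the robot as it stands.
- The arm moves only by the shell command python3 -m inch 'ROWS' [FORCE]. ROWS is JSON, one flat list of numbers, 5 for each row, row after row: the shift along the world's x, y, z in mm, then the turn about the world's z in degrees, then the opening in per cent of the stroke, from 0 (shut) to 100 (fully open). In form: [dx, dy, dz, yaw, hand, dx, dy, dz, yaw, hand, ...]. A call has 1 to 10 rows; each row is the pose to reach, as a shift and turn from the pose commanded when the call began; what a row does not reach only later rows make up. A row lasts 1/12 s, in which the tool goes at most 41.7 mm and 7.16 degrees, less where a joint would pass 70% of its speed; a pose out of reach is approached as far as the arm can. A call with a gripper value outside its range is refused whole. The fingers move at their own pace and stop on an object; FORCE is the grip in N (left out, the last holds). Time passes only in rows, so rows that repeat a pose let the fingers close. It gives the time, the measured TCP pose, the force, the opening and the grip force at its end, in the units of the state.
- robot.read_state(): the state, without advancing time (a new reading comes with each control period).
- read_camera(name): name is "side" or "top" or "wrist"; returns a dict with "image" (384x512x3 uint8, blue, green, red), "K" (3x3 intrinsics, pixels), "D" ([k1, k2, p1, p2, k3] as OpenCV has them; the pictures are not rectified), "extrinsics" (4x4, takes a point from world to camera coordinates); the wrist camera has in their place "mount" (4x4, takes a point from camera to tool coordinates, whose origin is the TCP and whose axes are the flange's). Camera axes: x right, y down, z forward; pixel columns grow to the right and rows downward; lengths in m; the calibration is good to about 2 mm. A picture is of the moment at which its call begins: read the wrist's pose just before it. There is no depth.
- job.close_job(): hands the job in; it is judged then, once.
The state is a dict: "t": time; "q": joint angles; "dq": joint speeds; "joint_torque": joint torques, N m; "tool_pos": TCP position; "orientation": TCP orientation; "force": force on the tool from outside, world axes, zero at the start; "wrist_torque": the same for the moment, N m; "opening": finger opening in m; "gripper_force": force on a finger pad.
Only numpy, scipy, OpenCV 4.12 (cv2) and the standard library are available. Lean on these libraries where they do the work, as an engineer would, in place of code of your own. Each camera call takes 0.05 s, during which the arm holds its last target. There are 200 camera calls.

TASK

Clear the tall bottle and the squat jar from the front of the wooden rack onto the grey mat, standing upright, then look in the small steel kit tray: it must hold one crucible and one check weight and has only one of the two. Take the missing kind from the rear of the rack and stand it in the tray's empty bay, leaving the duplicate in the rack and the piece already in the tray where they are. Then put the bottle and the jar back upright, each into the rack compartment it came from; never tip either of them over.

Things in the scene. Friction and masses are not known exactly. Their poses are not given: they have to be found in the camera images.
- rack: Fixed plain wooden rack, 133 mm (its x) by 172 mm (its y). Floor 4 mm thick, all walls 3 mm thick and 12 mm high above the table. Four compartments: two front ones towards the robot (inside x from -65.5 to 12.5 mm, y from 1.5 to 83 mm either side) and two rear ones on its +x side (inside x from 15.5 to 61.5 mm, same y). Origin on the table, 67 mm from the front wall's middle and midway across; z up, rack turned by up to 0.25 rad
- tray: Fixed steel kit tray with two bays side by side along its x, 129 by 66 mm. Floor 4 mm thick, walls 3 mm thick and 12 mm high above the table. Bay centres at x = -31.5 and +31.5 mm, y = 0, each 60 by 60 mm inside. Origin: centre of its underside, z up. At the start one bay holds one piece, the other is empty. It stands to one side of the rack, left or right, turned by up to 1.3 rad
- mat: Fixed flat grey mat, the side area for cleared things, 240 mm (its x) by 150 mm (its y), 4 mm thick. Origin: centre of its underside, z up. It lies on the other side of the rack from the tray
- bottle: Tall slim white plastic bottle: body 54 mm diameter up to 112 mm, shoulder, then a cap 35 mm diameter from 124 to 150 mm (its top). About 220 g. Origin: centre of its underside, z up. Starts in one of the front compartments
- jar: Squat straight white plastic jar, 60 mm diameter, 125 mm high including its screw lid of the same diameter. About 280 g. Origin: centre of its underside, z up. Starts in the other front compartment
- weight1: Steel check weight of 200 g: cylinder 30 mm diameter up to 37 mm, thin neck, knob 20 mm diameter, top at 52 mm. Origin: centre of its underside, z up. Starts in a rear compartment or in a tray bay
- weight2: A second check weight, identical to weight1 and interchangeable with it. Starts in a rear compartment or in a tray bay
- crucible: White porcelain crucible with its lid fixed on: 24 mm diameter foot, steep side 33 to 34 mm diameter from 12 to 37 mm, lid rim 39 mm diameter from 37 to 40 mm, small knob, top at 48 mm. About 60 g. Origin: centre of its underside, z up. Starts in a rear compartment or in a tray bay

How it is judged:
On the way, in this order (a step that is already met when the one before it is completed fails the run):
1. the bottle and the jar both stand upright on the mat (x of bottle in the frame of mat between -0.115 and 0.115 m and y of bottle in the frame of mat between -0.075 and 0.075 m and z of each of bottle, jar in the frame of mat below 0.008 m and angle between each of bottle, jar's own z axis and vertical below 0.12 rad and x of jar in the frame of mat between -0.115 and 0.115 m and y of jar in the frame of mat between -0.075 and 0.075 m), for 0.2 s.
2. with both still on the mat, the tray holds one crucible and one weight (all of step 1 and x of crucible in the frame of tray between -0.06 and 0.06 m and y of crucible in the frame of tray between -0.03 and 0.03 m and z of crucible in the frame of tray below 0.008 m and angle between crucible's own z axis and vertical below 0.12 rad and ((x of weight1 in the frame of tray between -0.06 and 0.06 m and y of weight1 in the frame of tray between -0.03 and 0.03 m and z of weight1 in the frame of tray below 0.008 m and angle between weight1's own z axis and vertical below 0.12 rad) or (x of weight2 in the frame of tray between -0.06 and 0.06 m and y of weight2 in the frame of tray between -0.03 and 0.03 m and z of weight2 in the frame of tray below 0.008 m and angle between weight2's own z axis and vertical below 0.12 rad))), for 0.2 s.
At the end, for the whole second after the job is handed in: One crucible and one weight upright in the tray; only the missing piece moved there, the other two within 20 mm of their starts; bottle and jar upright on the rack floor, each in its own front compartment within 30 mm of its start; all at rest and released (x of crucible in the frame of tray between -0.06 and 0.06 m and y of crucible in the frame of tray between -0.03 and 0.03 m and z of crucible in the frame of tray below 0.008 m and angle between each of crucible, bottle, jar's own z axis and vertical below 0.12 rad and ((x of weight1 in the frame of tray between -0.06 and 0.06 m and y of weight1 in the frame of tray between -0.03 and 0.03 m and z of weight1 in the frame of tray below 0.008 m and angle between weight1's own z axis and vertical below 0.12 rad) or (x of weight2 in the frame of tray between -0.06 and 0.06 m and y of weight2 in the frame of tray between -0.03 and 0.03 m and z of weight2 in the frame of tray below 0.008 m and angle between weight2's own z axis and vertical below 0.12 rad)) and ((distance of crucible from where it was at the start of the episode above 0.08 m and distance of each of weight1, weight2 from where it was at the start of the episode below 0.02 m) or (distance of each of crucible, weight2 from where it was at the start of the episode below 0.02 m and distance of weight1 from where it was at the start of the episode above 0.08 m) or (distance of each of crucible, weight1 from where it was at the start of the episode below 0.02 m and distance of weight2 from where it was at the start of the episode above 0.08 m)) and x of bottle in the frame of rack between -0.066 and 0.013 m and y of bottle in the frame of rack between -0.084 and 0.084 m and z of each of bottle, jar in the frame of rack below 0.008 m and distance of each of bottle, jar from where it was at the start of the episode below 0.03 m and x of jar in the frame of rack between -0.066 and 0.013 m and y of jar in the frame of rack between -0.084 and 0.084 m and linear speed of each of bottle, jar, crucible, weight1, weight2 below 0.02 m/s and angular speed of each of bottle, jar, crucible, weight1, weight2 below 0.3 rad/s); the robot touches nothing.
It fails at once if the bottle or the jar is tipped over (more than 40 degrees) (angle between any of bottle, jar's own z axis and vertical above 0.7 rad).
It also fails if it takes over 125 s, if anything falls off the work surface, if the arm or the gripper's body presses on something with over 40 N, if the wrist force passes 120 N, or if a joint passes its speed limit or range.

## Working session

There is one attempt and no reset: what is moved stays moved. The work goes in short steps, Python scripts to look and compute and a shell command to move; the robot and the scene stay as the last step left them, time stands still between calls to the robot, and variables do not carry over. Pictures are saved under pics/ and viewed, at most 14 in all, crops included, and the job is handed in when it is done.

```bash
ls; mkdir -p pics
python3 - <<'E'
from plant import robot, read_camera
import cv2,numpy as np
s=robot.read_state();print(s['t'],s['tool_pos'],s['orientation'],s['opening'],robot.grip_point_offset)
for n in('top','side'):
    c=read_camera(n);cv2.imwrite(f'pics/{n}0.png',c['image'])
    print(n,c['K'],c['D'],np.round(c['extrinsics'],3))
E
```

```text
pics
0.0 [ 0.24816288 -0.54557342  0.18845029] [-3.06851215e+00 -6.64898003e-01  3.89016919e-04] 0.0929681094725308 0.0188
top [[397.16203265   0.         259.35073284]
 [  0.         397.16203265 191.07644785]
 [  0.           0.           1.        ]] [0.03979511 0.         0.         0.         0.        ] [[ 0.027 -1.     0.011 -0.018]
 [-0.993 -0.028 -0.117  0.539]
 [ 0.117 -0.008 -0.993  0.946]
 [ 0.     0.     0.     1.   ]]
side [[452.37544916   0.         262.13826968]
 [  0.         452.37544916 190.00881279]
 [  0.           0.           1.        ]] [0.03195991 0.         0.         0.         0.        ] [[-0.9   -0.435 -0.018  0.495]
 [-0.285  0.619 -0.732  0.179]
 [ 0.329 -0.654 -0.681  1.123]
 [ 0.     0.     0.     1.   ]]
```

View pics/top0.png

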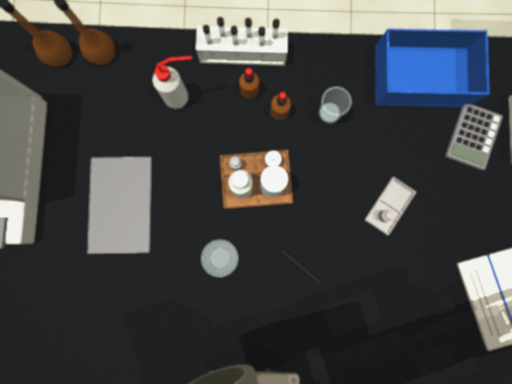

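View pics/side0.png

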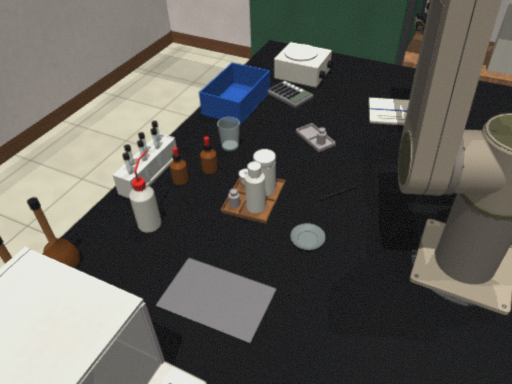

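Top view: the rack is centred near (256,180), with the bottle front-left at (240,182), the jar front-right at (274,180), a weight rear-left at (235,162) and the white crucible rear-right at (273,159). The mat is on the left at (120,205). The tray is at (390,206) with a weight in its lower bay, so the crucible is missing. I'll measure these next.

```bash
cat > h.py <<'E'
from plant import robot, read_camera
import cv2,numpy as np
from scipy.spatial.transform import Rotation as R
def cam(n):
    s=robot.read_state(); c=read_camera(n)
    if n=='wrist':
        T=np.eye(4);T[:3,:3]=R.from_rotvec(s['orientation']).as_matrix();T[:3,3]=s['tool_pos']
        c['W']=T@c['mount']
    else: c['W']=np.linalg.inv(c['extrinsics'])
    return c
def px2w(c,uv,z):
    p=cv2.undistortPoints(np.float32(uv).reshape(-1,1,2),c['K'],np.array(c['D'],float)).reshape(-1,2)
    d=np.c_[p,np.ones(len(p))]@c['W'][:3,:3].T; o=c['W'][:3,3]
    return o+d*((z-o[2])/d[:,2])[:,None]
def w2px(c,P):
    E=np.linalg.inv(c['W']);return cv2.projectPoints(np.float64(P).reshape(-1,1,3),cv2.Rodrigues(E[:3,:3])[0],E[:3,3],c['K'],np.array(c['D'],float))[0].reshape(-1,2)
E
python3 - <<'E'
from h import *
c=cam('top');im=c['image'];hsv=cv2.cvtColor(im,cv2.COLOR_BGR2HSV)
def rect(m,x,y,w,h,z,name):
    mm=np.zeros_like(m);mm[y:y+h,x:x+w]=m[y:y+h,x:x+w]
    k=max(cv2.findContours(mm,0,2)[0],key=cv2.contourArea)
    b=cv2.boxPoints(cv2.minAreaRect(k));P=px2w(c,b,z)
    e=P[1]-P[0];f=P[2]-P[1]
    print(name,np.round(b).tolist(),'ctr',P.mean(0).round(4),'edge',np.linalg.norm(e).round(4),np.degrees(np.arctan2(e[1],e[0])).round(1),np.linalg.norm(f).round(4),np.degrees(np.arctan2(f[1],f[0])).round(1))
v=(hsv[...,2]>60).astype(np.uint8)
rect(v,75,140,90,130,.004,'mat');rect(v,350,170,75,75,.012,'tray');rect(v,210,140,95,75,.012,'rack')
a=cv2.resize(im[140:215,205:305],None,fx=4,fy=4,interpolation=3);b=cv2.resize(im[165:240,350:430],None,fx=4,fy=4,interpolation=3)
cv2.imwrite('pics/z1.png',np.hstack([a,b]))
E
```

```text
mat [[86.0, 254.0], [88.0, 155.0], [152.0, 156.0], [150.0, 255.0]] ctr [0.4999 0.3463 0.004 ] edge 0.248 3.3 0.1599 -89.4
tray [[363.0, 220.0], [392.0, 175.0], [418.0, 191.0], [388.0, 236.0]] ctr [ 0.5152 -0.331   0.012 ] edge 0.138 -32.8 0.0753 -122.8
rack [[218.0, 154.0], [289.0, 148.0], [294.0, 203.0], [222.0, 209.0]] ctr [0.5741 0.0073 0.012 ] edge 0.1814 -83.3 0.1426 -174.1
```

View pics/z1.png

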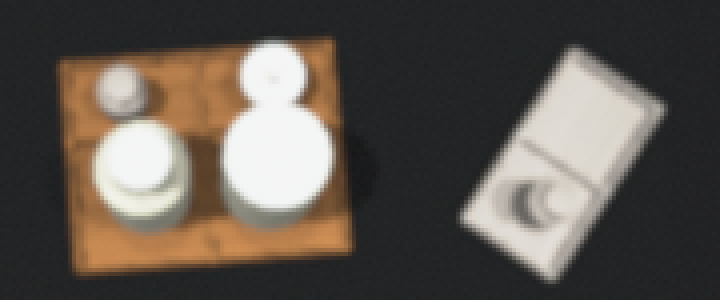

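Zoom: the tray's lower-left bay holds a check weight at crop (535,205) and the upper-right bay is empty. The crucible is behind the jar, with its knob at crop (272,76).

Run:
```python
from h import *
c=cam('top');g=cv2.cvtColor(c['image'],6)
for n,x,y,z in(('bottle',240.,179.2,.154),('jar',274.3,178,.129),('cruc',273,158.8,.046),('cruc lid',273,158.8,.044),('weight',235.3,162,.056)):
    print(n,px2w(c,[(x,y)],z).round(4))
s=cam('side');im=s['image']
# predicted side pixels for cap top / jar top / base
for n,x,y,z in(('bottle',240.,179.2,.154),('jar',274.3,178,.129),('cruc',273,158.8,.05)):
    P=px2w(c,[(x,y)],z)[0];print(n,w2px(s,[P,[P[0],P[1],.004]]).round(1).tolist())
t=px2w(c,[(390.5,205.5)],.012)[0];b=t+np.array([.839,-.545,0])*.0315
print('tray',t,'bay',b,'px',w2px(c,[[*b[:2],.004]]))
cv2.imwrite('pics/z2.png',cv2.resize(im[135:230,210:300],None,fx=6,fy=6,interpolation=3))
```

```text
bottle [[0.5498 0.0405 0.154 ]]
jar [[ 0.5583 -0.0345  0.129 ]]
cruc [[ 0.6184 -0.034   0.046 ]]
cruc lid [[ 0.6188 -0.0341  0.044 ]]
weight [[0.6059 0.0574 0.056 ]]
bottle [[254.3, 165.0], [255.8, 205.9]]
jar [[264.0, 155.2], [264.6, 188.6]]
cruc [[245.9, 171.3], [246.5, 183.1]]
tray [ 0.51482871 -0.33159223  0.012     ] bay [ 0.54125721 -0.34875973  0.012     ] px [[396.12597242 195.51705102]]
```

View pics/z2.png

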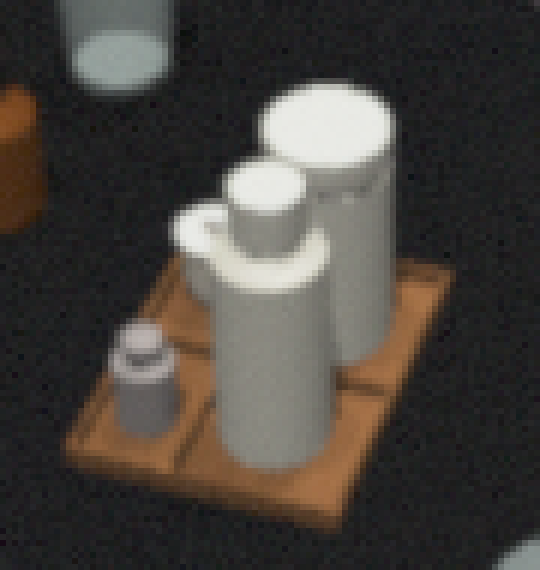

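The side view agrees with the top-view positions to about 1 px: cap at (254,166), jar top at (264.5,156). Moving to above the bottle.

```bash
python3 -m inch '[302,586,30,72,100,302,586,30,72,100,302,586,30,72,100,302,586,30,72,100,302,586,30,72,100,302,586,30,72,100,302,586,30,72,100,302,586,30,72,100,302,586,30,72,100,302,586,30,72,100]' 20
```

```text
t: 1.08
tool_pos: [0.4395, -0.1742, 0.2088]
orientation: [2.093, 2.342, 0.0]
force: [0.1, -0.0, -0.1]
opening: 0.093
gripper_force: 0.0
```

```bash
cat > st.py <<'E'
from h import *
s=robot.read_state();y=R.from_rotvec(s['orientation']).as_matrix()[:,1]
print(round(s['t'],2),np.round(s['tool_pos'],4),'yawy',np.degrees(np.arctan2(y[1],y[0])).round(1),s['q'].round(2) if hasattr(s['q'],'round') else s['q'],s['opening'])
E
python3 -m inch '[110,215,10,0,100,110,215,10,0,100,110,215,10,0,100,110,215,10,0,100,110,215,10,0,100,110,215,10,0,100,110,215,10,0,100]'; python3 st.py
```

```text
t: 1.67
tool_pos: [0.5506, 0.0443, 0.2183]
orientation: [-2.094, -2.34, -0.003]
force: [-0.0, -0.2, -0.1]
opening: 0.0931
gripper_force: 0.0
1.67 [0.5506 0.0443 0.2183] yawy 6.3 [-0.01 -0.01  1.58  0.    1.57 -0.12] 0.0931292672212247
```

```bash
python3 -m inch '[0,-4,-40,0,100,0,-4,-80,0,100,0,-4,-120,0,100,0,-4,-138,0,100,0,-4,-138,0,100,0,-4,-138,0,0,0,-4,-138,0,0,0,-4,-138,0,0,0,-4,-138,0,0,0,-4,-138,0,0]' 25; python3 -m inch '[0,0,0,0,0,0,0,0,0,0]'
```

```text
t: 2.5
tool_pos: [0.5504, 0.0347, 0.0824]
orientation: [2.099, 2.334, 0.003]
force: [0.0, -0.5, 0.2]
opening: 0.0642
gripper_force: 0.0
t: 2.67
tool_pos: [0.5498, 0.0348, 0.0814]
orientation: [2.1, 2.335, 0.002]
force: [1.2, 0.1, 3.3]
opening: 0.0525
gripper_force: 25.0
```

The opening of 52.5 mm, against the 54 mm body, shows the grip is about 6 mm off centre. I'll re-centre it.

```bash
python3 -m inch '[0,0,0,0,75,0,0,0,0,75,0,6,0,0,75,0,6,0,0,75,0,6,0,0,0,0,6,0,0,0,0,6,0,0,0,0,6,0,0,0]' 25; python3 st.py
```

```text
t: 3.33
tool_pos: [0.5492, 0.0408, 0.0805]
orientation: [2.101, 2.336, 0.0]
force: [1.6, -0.6, -0.2]
opening: 0.0526
gripper_force: 25.0
3.33 [0.5492 0.0408 0.0805] yawy 6.1 [-0.02  0.08  1.75 -0.    1.32 -0.12] 0.052609956774143596
```

```bash
python3 -m inch '[0,0,10,0,0,0,0,30,0,0,0,10,50,0,0,3,30,50,0,0,5,60,50,0,0,8,90,50,0,0,11,120,50,0,0,14,150,50,0,0,17,180,50,0,0,20,210,50,0,0]'; python3 -m inch '[2,25,0,0,0,4,50,0,0,0,5,70,0,0,0,5,80,0,0,0,5,80,-15,0,0,5,80,-30,0,0,5,80,-42,0,0,5,80,-47,0,0,5,80,-48,0,0,5,80,-48,0,0]';python3 st.py
```

```text
t: 4.17
tool_pos: [0.5687, 0.2521, 0.1307]
orientation: [-2.101, -2.336, 0.001]
force: [0.5, -0.3, -2.2]
opening: 0.053
gripper_force: 25.0
t: 5.0
tool_pos: [0.5741, 0.3303, 0.0825]
orientation: [-2.101, -2.335, 0.001]
force: [-0.4, 0.4, -3.2]
opening: 0.053
gripper_force: 25.0
5.0 [0.5741 0.3303 0.0825] yawy 6.0 [ 0.44  0.36  1.41 -0.    1.36  0.34] 0.05304235712632066
```

```bash
python3 -m inch '[0,0,-1,0,0,0,0,-2,0,0,0,0,-2,0,0]'; python3 -m inch '[0,0,0,0,100,0,0,0,0,100,0,0,0,0,100,0,0,0,0,100,0,0,30,0,100,0,0,70,0,100,0,0,110,0,100,0,0,130,0,100]';python3 st.py
```

```text
t: 5.25
tool_pos: [0.5744, 0.3309, 0.0811]
orientation: [2.101, 2.336, 0.001]
force: [0.5, 0.2, -3.3]
opening: 0.0529
gripper_force: 25.0
t: 5.92
tool_pos: [0.5758, 0.3317, 0.217]
orientation: [2.099, 2.334, 0.01]
force: [0.4, 0.2, 1.9]
opening: 0.0927
gripper_force: 0.0
5.92 [0.5758 0.3317 0.217 ] yawy 6.1 [0.45 0.29 1.26 0.   1.59 0.34] 0.0926739559072166
```

Run:
```python
from h import *
cv2.imwrite('pics/s1.png',cam('side')['image'])
```

```text
(no output)
```

View pics/s1.png

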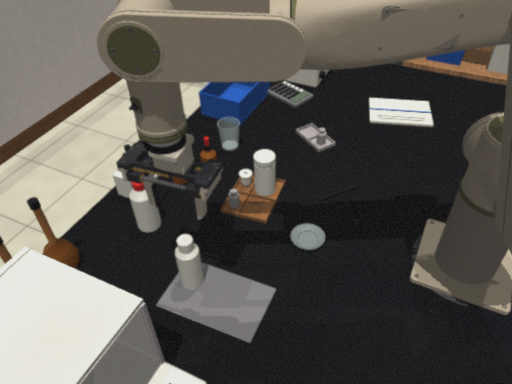

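The bottle stands upright on the mat with its base at about (192,284). Next is the jar.

```bash
python3 -m inch '[-17,-366,-10,0,100,-17,-366,-10,0,100,-17,-366,-10,0,100,-17,-366,-10,0,100,-17,-366,-10,0,100,-17,-366,-10,0,100,-17,-366,-10,0,100,-17,-366,-10,0,100,-17,-366,-10,0,100,-17,-366,-10,0,100]'; python3 -m inch '[0,0,0,0,100,0,0,0,0,100,0,0,0,0,100]'; python3 st.py
```

```text
t: 6.8
tool_pos: [0.5565, -0.0411, 0.2003]
orientation: [2.106, 2.329, -0.003]
force: [0.2, 0.1, 0.4]
opening: 0.0934
gripper_force: 0.0
t: 7.05
tool_pos: [0.5572, -0.034, 0.2005]
orientation: [-2.099, -2.337, -0.001]
force: [-0.7, 0.4, -0.1]
opening: 0.0931
gripper_force: 0.0
7.05 [ 0.5572 -0.034   0.2005] yawy 6.1 [-0.15  0.01  1.59  0.    1.54 -0.26] 0.0930967791148829
```

```bash
python3 -m inch '[1,0,-40,0,100,1,0,-80,0,100,1,0,-115,0,100,1,0,-122,0,100,1,0,-122,0,0,1,0,-122,0,0,1,0,-122,0,0,1,0,-122,0,0,1,0,-122,0,0,1,0,-122,0,0]' 30; python3 st.py
```

```text
t: 7.88
tool_pos: [0.5594, -0.0354, 0.0804]
orientation: [2.099, 2.334, 0.003]
force: [-1.2, 0.1, 6.0]
opening: 0.0595
gripper_force: 30.3
7.88 [ 0.5594 -0.0354  0.0804] yawy 6.1 [-0.15  0.1   1.72 -0.    1.31 -0.26] 0.05947685419857427
```

```bash
python3 -m inch '[0,0,10,0,0,0,0,35,0,0,-5,10,55,0,0,-15,40,55,0,0,-25,75,55,0,0,-35,110,55,0,0,-47,145,55,0,0,-60,180,55,0,0,-72,215,55,0,0,-84,250,55,0,0]'; python3 -m inch '[-12,35,0,0,0,-25,70,0,0,0,-35,95,0,0,0,-40,110,0,0,0,-40,113,0,0,0,-40,113,-20,0,0,-40,113,-40,0,0,-40,113,-50,0,0,-40,113,-54,0,0,-40,113,-54,0,0]';python3 st.py
```

```text
t: 8.72
tool_pos: [0.473, 0.2162, 0.1341]
orientation: [2.101, 2.336, 0.0]
force: [0.6, -0.0, -2.7]
opening: 0.0593
gripper_force: 30.3
t: 9.55
tool_pos: [0.4339, 0.3272, 0.0798]
orientation: [-2.101, -2.335, 0.002]
force: [0.2, -0.2, -2.3]
opening: 0.0593
gripper_force: 30.0
9.55 [0.4339 0.3272 0.0798] yawy 6.0 [0.55 0.06 1.77 0.   1.32 0.45] 0.059261771032119465
```

Lower by 1 mm and release, then rise and head to above the crucible.

```bash
python3 -m inch '[0,0,-1,0,0,0,0,-1,0,100,0,0,-1,0,100,0,0,-1,0,100,0,0,-1,0,100,0,0,30,0,100,0,0,70,0,100,0,0,110,0,100,0,0,125,0,100,0,0,125,0,100]';python3 -m inch '[184,-361,0,0,100,184,-361,0,0,100,184,-361,0,0,100,184,-361,0,0,100,184,-361,0,0,100,184,-361,0,0,100,184,-361,0,0,100,184,-361,0,0,100,184,-361,0,0,100,184,-361,0,0,100]'; python3 -m inch '[0,0,0,0,70,0,0,0,0,70,0,0,0,0,70]'; python3 st.py
python3 - <<'E'
from h import *
c=cam('top');cv2.imwrite('pics/t2.png',np.hstack([cv2.resize(cam('wrist')['image'],(400,300)),cv2.resize(c['image'],(400,300))]))
E
```

```text
t: 10.38
tool_pos: [0.4369, 0.3295, 0.2108]
orientation: [2.099, 2.334, 0.015]
force: [0.8, 0.4, 0.7]
opening: 0.0928
gripper_force: 0.0
t: 11.22
tool_pos: [0.6184, -0.0367, 0.2029]
orientation: [-2.102, -2.334, 0.002]
force: [0.5, 0.4, 0.6]
opening: 0.0929
gripper_force: 0.0
t: 11.47
tool_pos: [0.6174, -0.0328, 0.2032]
orientation: [-2.1, -2.334, 0.001]
force: [-0.5, 0.7, -0.2]
opening: 0.0774
gripper_force: 0.0
11.47 [ 0.6174 -0.0328  0.2032] yawy 6.0 [-0.14  0.18  1.41  0.    1.55 -0.24] 0.07741172970328239
```

View pics/t2.png

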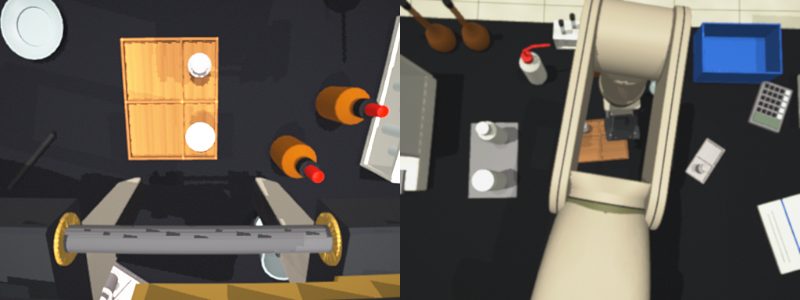

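Both stand on the mat. The wrist view (half width) shows the crucible at about (200,136) and the weight at (200,65). I'll refine the crucible, weight and rack positions from it.

Run:
```python
from h import *
c=cam('wrist');im=c['image'];hsv=cv2.cvtColor(im,40)
m=((hsv[...,1]<60)&(hsv[...,2]>110)).astype(np.uint8);mm=m*0;mm[50:200,225:285]=m[50:200,225:285]
for k in cv2.findContours(mm,0,2)[0]:
    if cv2.contourArea(k)>100:
        (u,v),r=cv2.minEnclosingCircle(k);print(u,v,r,[px2w(c,[(u,v)],z).round(4)[0][:2].tolist() for z in(.044,.041)], px2w(c,[(u+r,v)],.044)[0]-px2w(c,[(u-r,v)],.044)[0])
b=((hsv[...,1]>90)&(hsv[...,2]>80)).astype(np.uint8);bb=b*0;bb[40:215,140:290]=b[40:215,140:290]
k=max(cv2.findContours(bb,0,2)[0],key=cv2.contourArea);q=px2w(c,cv2.boxPoints(cv2.minAreaRect(k)),.012);print(q.round(4),q.mean(0))
```

```text
255.7938995361328 174.87515258789062 18.913747787475586 [[0.6204, -0.0329], [0.6205, -0.0335]] [0.03971446 0.00433467 0.        ]
254.8855438232422 83.41566467285156 15.727228164672852 [[0.6093, 0.059], [0.6093, 0.0592]] [0.0310184  0.00338061 0.        ]
[[ 0.4974  0.0857  0.012 ]
 [ 0.6305  0.101   0.012 ]
 [ 0.6545 -0.0713  0.012 ]
 [ 0.5064 -0.0892  0.012 ]] [0.57220032 0.00654213 0.012     ]
```

```bash
python3 -m inch '[3,0,-40,0,70,3,0,-80,0,70,3,0,-120,0,70,3,0,-150,0,70,3,0,-165,0,70,3,0,-165,0,70]'; python3 st.py
```

```text
t: 12.12
tool_pos: [0.6168, -0.0313, 0.0342]
orientation: [-2.094, -2.333, 0.007]
force: [-0.3, 0.5, -0.4]
opening: 0.0652
gripper_force: 0.0
12.12 [ 0.6168 -0.0313  0.0342] yawy 6.2 [-0.13  0.31  1.58  0.    1.27 -0.24] 0.06520741567716291
```

```bash
python3 -m inch '[2,-1,-10,0,70,2,-1,-18,0,70,2,-1,-18,0,70,2,-1,-18,0,70]' 10; python3 st.py; python3 -m inch '[0,0,0,0,20,0,0,0,0,20,0,0,0,0,20,0,0,0,0,20,0,0,0,0,20]' 10;python3 st.py
```

```text
t: 12.45
tool_pos: [0.6237, -0.0341, 0.0223]
orientation: [2.1, 2.336, 0.001]
force: [1.0, -0.6, 0.6]
opening: 0.0651
gripper_force: 0.0
12.45 [ 0.6237 -0.0341  0.0223] yawy 6.1 [-0.14  0.33  1.57  0.    1.24 -0.24] 0.06514292591353404
t: 12.87
tool_pos: [0.6233, -0.0343, 0.0218]
orientation: [2.101, 2.336, 0.0]
force: [0.1, -0.2, 0.7]
opening: 0.0368
gripper_force: 0.0
12.87 [ 0.6233 -0.0343  0.0218] yawy 6.1 [-0.14  0.33  1.58  0.    1.24 -0.24] 0.03677029373252953
```

```bash
python3 -m inch '[0,0,0,0,10,0,0,0,0,10,0,0,0,0,10,0,0,0,0,10]' 12; python3 -m inch '[0,0,6,0,10,0,0,15,0,10,0,0,20,0,10,0,0,20,0,10]'; python3 st.py
python3 - <<'E'
from h import *
im=cam('side')['image'];cv2.imwrite('pics/s3.png',cv2.resize(im[100:240,180:340],None,fx=4,fy=4,interpolation=3))
E
```

```text
t: 13.2
tool_pos: [0.623, -0.0342, 0.0214]
orientation: [-2.101, -2.336, 0.0]
force: [0.1, 0.3, 0.3]
opening: 0.0116
gripper_force: 0.1
t: 13.53
tool_pos: [0.6248, -0.0344, 0.0441]
orientation: [2.099, 2.334, 0.003]
force: [0.6, -0.7, 0.5]
opening: 0.009
gripper_force: 0.0
13.53 [ 0.6248 -0.0344  0.0441] yawy 6.1 [-0.14  0.3   1.56 -0.    1.27 -0.24] 0.009048170166106742
```

View pics/s3.png

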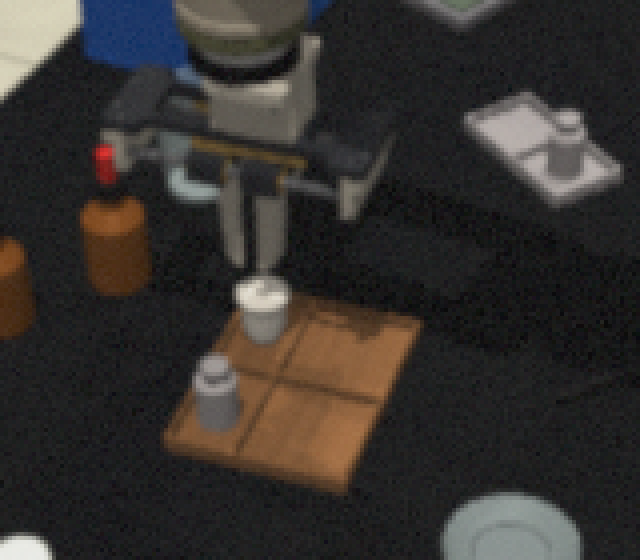

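The fingers closed on nothing. The crucible still stands with its knob at crop (265,285), and the fingertips are at (255,268), just behind or above it. I'll check the tip position in both views.

Run:
```python
from h import *
s=robot.read_state();p=np.array(s['tool_pos']);c=cam('side')
print(s['t'],p,'tcp px',w2px(c,[p,p+[0,0,.019]]), 'cruc top',w2px(c,[[.62,-.033,.052],[.62,-.033,.004]]))
w=cam('wrist');print('tcp in wrist',w2px(w,[p,p+[0,0,.019],[.62,-.033,.044]]))
im=w['image'];cv2.imwrite('pics/w3.png',np.hstack([cv2.resize(im,(400,300)),cv2.resize(c['image'][130:200,200:290],(400,300),interpolation=3)]))
```

```text
13.5833 [ 0.6243117  -0.03435415  0.04319418] tcp px [[243.99828936 172.39210395]
 [243.70312722 167.41049551]] cruc top [[244.96436659 170.77333781]
 [245.66526245 183.04712083]]
tcp in wrist [[253.99290134 227.11615545]
 [254.13756649 239.27456482]
 [247.06979534 224.74765336]]
```

View pics/w3.png

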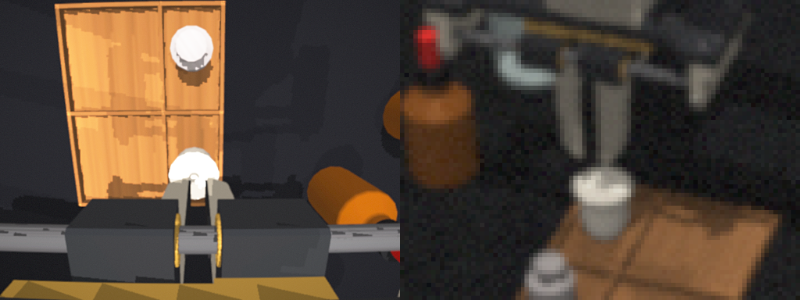

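Run:
```python
from h import *
c=cam('side');w=cam('wrist')
def tri(a,b):
    M=[];v=[]
    for k,uv in((c,a),(w,b)):
        A,B=px2w(k,[uv],0)[0],px2w(k,[uv],.3)[0];d=(B-A)/np.linalg.norm(B-A);Q=np.eye(3)-np.outer(d,d);M.append(Q);v.append(Q@A)
    x=np.linalg.lstsq(np.vstack(M),np.hstack(v),rcond=None)[0];return x.round(4),w2px(c,[x]).round(1),w2px(w,[x]).round(1)
print('tip',tri((246.1,168.5),(252,233)));print('wrist cam at',w['W'][:3,3],'axis',w['W'][:3,2])
im=w['image'][160:320,150:350];s=c['image'][140:200,215:275]
cv2.imwrite('pics/w4.png',np.hstack([cv2.resize(im,(400,320),interpolation=2),cv2.resize(s,(320,320),interpolation=2)]))
```

```text
tip (array([ 0.6198, -0.034 ,  0.0586]), array([[245.1, 168.9]]), array([[247.4, 236.3]]))
wrist cam at [0.61529501 0.03743081 0.23588237] axis [ 0.0270474  -0.25602275 -0.96629229]
```

View pics/w4.png

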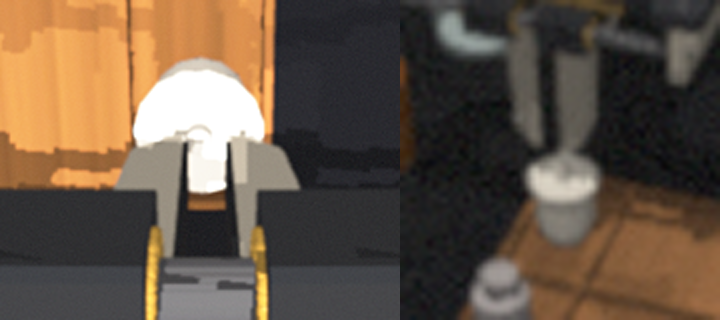

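Triangulated, the fingertips sit about 15 mm higher (z ≈ 0.059) than the reported TCP of 0.043. So I'll reopen and go lower by picture and by force.

```bash
python3 -m inch '[0,0,0,0,65,0,0,0,0,65,0,0,0,0,65,0,0,0,0,65,0,0,0,0,65,0,0,0,0,65]'; python3 -m inch '[-3,0,-12,0,65,-3,0,-22,0,65,-3,0,-28,0,65,-3,0,-32,0,65,-3,0,-32,0,65]'; python3 st.py
python3 - <<'E'
from h import *
c=cam('side');w=cam('wrist')
im=w['image'][160:320,150:350];s=c['image'][140:200,215:275]
p=robot.read_state()['tool_pos'];print(w2px(c,[p]),w2px(w,[p]))
cv2.imwrite('pics/w5.png',np.hstack([cv2.resize(im,(400,320),interpolation=2),cv2.resize(s,(320,320),interpolation=2)]))
E
```

```text
t: 14.28
tool_pos: [0.6231, -0.0342, 0.0414]
orientation: [-2.101, -2.336, -0.0]
force: [0.6, -0.1, 0.6]
opening: 0.0446
gripper_force: 0.0
t: 14.7
tool_pos: [0.6186, -0.034, 0.0074]
orientation: [-2.099, -2.334, 0.003]
force: [0.3, -0.3, -0.0]
opening: 0.0606
gripper_force: 0.0
14.7 [ 0.6186 -0.034   0.0074] yawy 6.1 [-0.14  0.34  1.59  0.    1.21 -0.24] 0.06060457573227457
[[245.82371051 181.55372364]] [[254.04248368 227.15873094]]
```

View pics/w5.png

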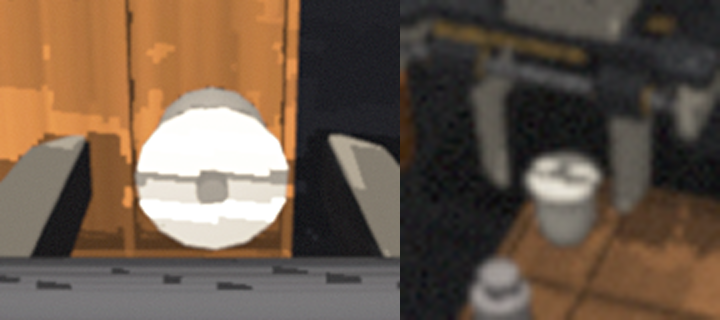

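The fingers now straddle the crucible, with tips at side rows of about 175 and 179. Closing gently.

```bash
python3 -m inch '[0,0,0,0,45,0,0,0,0,45,0,0,0,0,36,0,0,0,0,30]' 8; python3 st.py;  python3 -m inch '[0,0,0,0,20,0,0,0,0,20,0,0,0,0,20]' 8
```

```text
t: 15.13
tool_pos: [0.6204, -0.0342, 0.0099]
orientation: [2.1, 2.336, 0.001]
force: [-0.8, 0.4, 0.4]
opening: 0.0387
gripper_force: 8.1
15.13 [ 0.6204 -0.0342  0.0099] yawy 6.1 [-0.14  0.34  1.59 -0.    1.21 -0.24] 0.03866507634801614
t: 15.38
tool_pos: [0.6204, -0.0342, 0.0098]
orientation: [2.1, 2.336, 0.001]
force: [-0.2, -1.0, 2.7]
opening: 0.0384
gripper_force: 8.0
```

Held at 38.5 mm, on the lid rim. Lifting and checking.

```bash
python3 -m inch '[0,0,0,0,20,0,0,5,0,20,0,0,15,0,20,0,0,30,0,20,0,0,45,0,20,0,0,50,0,20]' 15; python3 st.py
python3 - <<'E'
from h import *
c=cam('side');w=cam('wrist')
im=w['image'][160:320,150:350];s=c['image'][125:205,205:285]
cv2.imwrite('pics/w6.png',np.hstack([cv2.resize(im,(400,320),interpolation=2),cv2.resize(s,(320,320),interpolation=2)]))
E
```

```text
t: 15.88
tool_pos: [0.6217, -0.0344, 0.0628]
orientation: [2.099, 2.334, 0.003]
force: [0.6, -0.4, -0.3]
opening: 0.038
gripper_force: 15.0
15.88 [ 0.6217 -0.0344  0.0628] yawy 6.1 [-0.14  0.28  1.56 -0.    1.3  -0.24] 0.03803206083727975
```

View pics/w6.png

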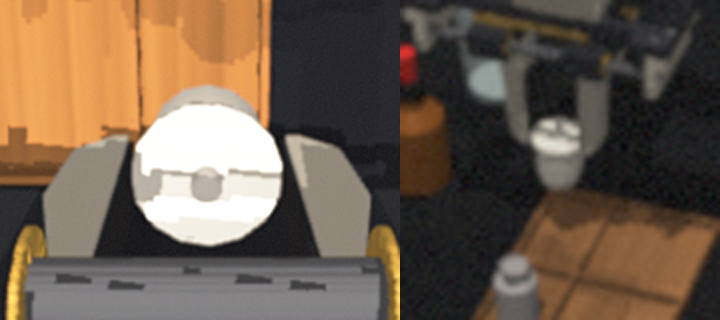

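The crucible is held upright, with its foot clear of the rack. I'll carry it to the tray's empty bay, turning 45° so the fingers clear the weight.

```bash
python3 -m inch '[0,-5,20,0,20,-8,-30,25,5,20,-17,-65,25,10,20,-26,-100,25,15,20,-35,-135,25,20,20,-44,-170,25,25,20,-52,-205,25,30,20,-60,-240,25,35,20,-68,-270,25,40,20,-75,-295,25,45,20]'; python3 -m inch '[-3,-15,0,0,20,-5,-19,0,0,20,-5,-19,0,0,20,-5,-19,0,0,20,-5,-19,0,0,20]';python3 st.py
python3 - <<'E'
from h import *
c=cam('top');w=cam('wrist')
s=c['image'][150:250,340:440]
cv2.imwrite('pics/w7.png',np.hstack([cv2.resize(w['image'],(427,320),interpolation=2),cv2.resize(s,(320,320),interpolation=2)]))
p=robot.read_state()['tool_pos'];print(w2px(w,[[*p[:2],.004]]),w2px(w,[[*p[:2],.012]]))
E
```

```text
t: 16.82
tool_pos: [0.5435, -0.3312, 0.0833]
orientation: [-1.042, -2.962, 0.0]
force: [0.0, -0.2, -1.1]
opening: 0.0377
gripper_force: 15.0
t: 17.23
tool_pos: [0.5406, -0.3465, 0.0842]
orientation: [-1.046, -2.962, -0.001]
force: [0.7, 0.7, 0.1]
opening: 0.0378
gripper_force: 15.0
17.23 [ 0.5406 -0.3465  0.0842] yawy 51.1 [-0.65  0.31  1.48  0.    1.36 -1.54] 0.03778105629616556
[[252.13538802 192.72892752]] [[252.12180154 195.23783545]]
```

View pics/w7.png

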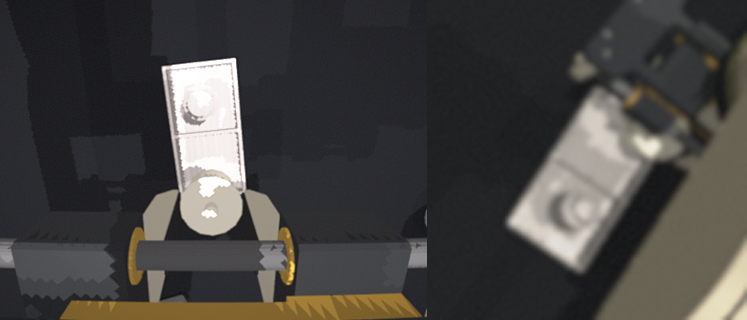

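The TCP projects at (210,163) in the left picture, which is the centre of the empty bay (its divider is at row 131 and its sides at columns 176 and 243). Descending.

```bash
python3 -m inch '[0,0,-30,0,20,0,0,-50,0,20,0,0,-63,0,20,0,0,-69,0,20,0,0,-69,0,20,0,0,-69,0,20]';python3 st.py
```

```text
t: 17.83
tool_pos: [0.5405, -0.3481, 0.016]
orientation: [1.046, 2.962, -0.0]
force: [-0.3, 0.0, -0.4]
opening: 0.0379
gripper_force: 15.0
17.83 [ 0.5405 -0.3481  0.016 ] yawy 51.1 [-0.65  0.38  1.52  0.    1.24 -1.54] 0.03792787469872149
```

```bash
python3 -m inch '[0,0,-2,0,20,0,0,-4,0,20,0,0,-5,0,20,0,0,-5,0,20]';python3 st.py
```

```text
t: 18.17
tool_pos: [0.5403, -0.3484, 0.0109]
orientation: [1.047, 2.961, -0.0]
force: [-0.7, -0.6, -1.2]
opening: 0.0376
gripper_force: 15.0
18.17 [ 0.5403 -0.3484  0.0109] yawy 51.1 [-0.65  0.39  1.52 -0.    1.23 -1.54] 0.03756623671936066
```

```bash
python3 -m inch '[0,0,-1,0,20,0,0,-1,0,65,0,0,-1,0,65,0,0,-1,0,65,0,0,-1,0,65,0,0,10,0,65,0,0,35,0,65,0,0,75,0,80,0,0,115,0,100,0,0,155,0,100]';python3 st.py; python3 -m inch '[0,100,40,0,100,0,100,40,0,100,0,100,40,0,100]'
python3 - <<'E'
from h import *
c=cam('side');t=cam('top')
cv2.imwrite('pics/w8.png',np.hstack([cv2.resize(c['image'],(430,322),interpolation=3),cv2.resize(t['image'][150:250,340:440],(322,322),interpolation=2)]))
E
```

```text
t: 19.0
tool_pos: [0.5396, -0.3478, 0.1678]
orientation: [-1.047, -2.962, -0.0]
force: [0.7, -0.6, -0.0]
opening: 0.076
gripper_force: 0.0
19.0 [ 0.5396 -0.3478  0.1678] yawy 51.1 [-0.65  0.25  1.39 -0.    1.5  -1.54] 0.07595094386832155
t: 19.25
tool_pos: [0.541, -0.2461, 0.2096]
orientation: [1.045, 2.958, 0.001]
force: [0.4, 0.2, -1.0]
opening: 0.0918
gripper_force: 0.0
```

View pics/w8.png

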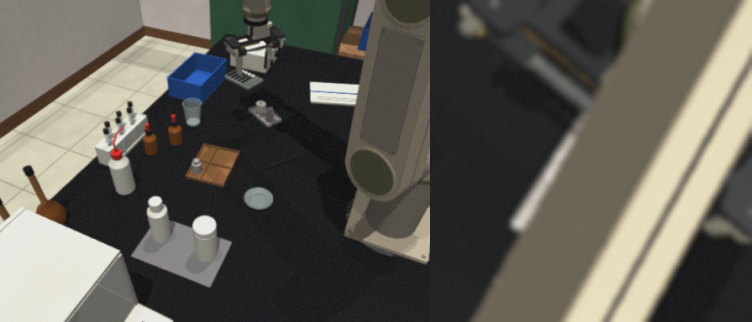

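Side view: both pieces stand upright in the tray at (265,108), the weight is still in the rack, and the bottle and jar are on the mat. I'll return the jar first.

```bash
python3 -m inch '[-106,576,0,-45,100,-106,576,0,-45,100,-106,576,0,-45,100,-106,576,0,-45,100,-106,576,0,-45,100,-106,576,0,-45,100,-106,576,0,-45,100,-106,576,0,-45,100,-106,576,0,-45,100,-106,576,0,-45,100]';python3 st.py
```

```text
t: 20.18
tool_pos: [0.4667, 0.1506, 0.2058]
orientation: [2.101, 2.335, 0.0]
force: [0.5, 0.1, 0.7]
opening: 0.093
gripper_force: 0.0
20.18 [0.4667 0.1506 0.2058] yawy 6.0 [ 0.21 -0.18  1.76 -0.    1.56  0.1 ] 0.09301445317539755
```

```bash
python3 -m inch '[-33,176,0,0,100,-33,176,0,0,100,-33,176,0,0,100,-33,176,0,0,100,-33,176,0,0,100,-33,176,0,0,100,-33,176,0,0,100,-33,176,0,0,100]';python3 st.py
python3 - <<'E'
from h import *
c=cam('side');hsv=cv2.cvtColor(c['image'],40);m=((hsv[...,1]<40)&(hsv[...,2]>200)).astype(np.uint8)
mm=m*0;mm[225:320,160:270]=m[225:320,160:270]
for k in cv2.findContours(mm,0,2)[0]:
    if cv2.contourArea(k)>60:
        x,y,w,h=cv2.boundingRect(k);print(x,y,w,h)
print('pred jar top, bottle top',w2px(c,[[.434,.3275,.129],[.575,.331,.154]]))
E
```

```text
t: 20.85
tool_pos: [0.4347, 0.3241, 0.2054]
orientation: [2.101, 2.335, -0.001]
force: [-0.6, -0.5, 0.0]
opening: 0.0928
gripper_force: 0.0
20.85 [0.4347 0.3241 0.2054] yawy 6.0 [ 0.55 -0.03  1.63 -0.    1.55  0.44] 0.09280513106136869
230 258 27 22
176 247 22 13
177 235 15 11
pred jar top, bottle top [[243.01096071 267.09694102]
 [184.61596002 239.25883525]]
```

```bash
python3 -m inch '[0,3,-40,0,100,0,3,-80,0,100,0,3,-115,0,100,0,3,-126,0,100,0,3,-126,0,0,0,3,-126,0,0,0,3,-126,0,0,0,3,-126,0,0,0,3,-126,0,0,0,3,-126,0,0]' 30;python3 st.py
```

```text
t: 21.73
tool_pos: [0.4352, 0.3292, 0.0815]
orientation: [2.1, 2.336, 0.004]
force: [-0.4, -1.0, 8.8]
opening: 0.0593
gripper_force: 30.0
21.73 [0.4352 0.3292 0.0815] yawy 6.1 [0.55 0.06 1.77 0.   1.31 0.45] 0.059314881021812614
```

```bash
python3 -m inch '[0,0,10,0,0,0,0,35,0,0,5,-10,55,0,0,15,-40,55,0,0,25,-75,55,0,0,37,-110,55,0,0,49,-145,55,0,0,61,-180,55,0,0,73,-215,55,0,0,85,-250,55,0,0]'; python3 -m inch '[12,-35,0,0,0,24,-70,0,0,0,34,-98,0,0,0,39,-112,0,0,0,39,-114,0,0,0,39,-114,0,0,0]';python3 st.py
```

```text
t: 22.57
tool_pos: [0.5192, 0.0768, 0.1352]
orientation: [2.1, 2.336, 0.0]
force: [0.1, 0.6, -2.2]
opening: 0.0596
gripper_force: 30.0
t: 23.07
tool_pos: [0.5579, -0.0359, 0.1346]
orientation: [-2.102, -2.334, 0.0]
force: [-0.2, -0.8, -2.6]
opening: 0.0596
gripper_force: 30.0
23.07 [ 0.5579 -0.0359  0.1346] yawy 6.0 [-0.16  0.05  1.67  0.    1.42 -0.26] 0.059578195823952136
```

```bash
python3 -m inch '[1,1,-20,0,0,1,1,-38,0,0,1,1,-48,0,0,1,1,-51,0,0,1,1,-53,0,0,1,1,-53,0,0]';python3 st.py
```

```text
t: 23.57
tool_pos: [0.5592, -0.0337, 0.0821]
orientation: [2.099, 2.337, 0.0]
force: [0.0, -0.5, -2.2]
opening: 0.0594
gripper_force: 30.0
23.57 [ 0.5592 -0.0337  0.0821] yawy 6.1 [-0.15  0.1   1.72  0.    1.32 -0.26] 0.05936245230192674
```

Lower 1.5 mm, release, rise, then go for the bottle.

```bash
python3 -m inch '[0,0,-1,0,0,0,0,-1.5,0,0,0,0,-1.5,0,100,0,0,-1.5,0,100,0,0,-1.5,0,100,0,0,-1.5,0,100,0,0,30,0,100,0,0,70,0,100,0,0,110,0,100,0,0,135,0,100]';python3 -m inch '[16,365,0,0,100,16,365,0,0,100,16,365,0,0,100,16,365,0,0,100,16,365,0,0,100,16,365,0,0,100,16,365,0,0,100,16,365,0,0,100,16,365,0,0,100,16,365,0,0,100]';python3 -m inch '[0,0,0,0,100,0,0,0,0,100,0,0,0,0,100]';python3 st.py
```

```text
t: 24.4
tool_pos: [0.5603, -0.0347, 0.2211]
orientation: [2.098, 2.333, 0.004]
force: [0.8, 0.8, 0.1]
opening: 0.093
gripper_force: 0.0
t: 25.23
tool_pos: [0.5736, 0.3366, 0.2155]
orientation: [-2.093, -2.34, -0.001]
force: [-0.3, 0.3, -0.3]
opening: 0.0932
gripper_force: 0.0
t: 25.48
tool_pos: [0.5754, 0.3293, 0.2165]
orientation: [2.102, 2.335, -0.0]
force: [-0.5, 0.5, -0.7]
opening: 0.0935
gripper_force: 0.0
25.48 [0.5754 0.3293 0.2165] yawy 6.0 [ 0.44  0.29  1.25 -0.    1.59  0.34] 0.09348449010393663
```

```bash
python3 -m inch '[-1,1,-40,0,100,-1,1,-80,0,100,-1,1,-120,0,100,-1,1,-135,0,100,-1,1,-135,0,0,-1,1,-135,0,0,-1,1,-135,0,0,-1,1,-135,0,0,-1,1,-135,0,0,-1,1,-135,0,0]' 25;python3 -m inch '[0,0,0,0,0,0,0,0,0,0]';python3 st.py
```

```text
t: 26.32
tool_pos: [0.5753, 0.332, 0.0836]
orientation: [2.1, 2.335, 0.005]
force: [-0.8, -0.4, -0.4]
opening: 0.0576
gripper_force: 0.0
t: 26.48
tool_pos: [0.5751, 0.332, 0.0831]
orientation: [2.1, 2.335, 0.004]
force: [1.2, -0.1, 5.0]
opening: 0.0524
gripper_force: 25.0
26.48 [0.5751 0.332  0.0831] yawy 6.1 [ 0.45  0.37  1.41 -0.    1.36  0.34] 0.052398888149974204
```

```bash
python3 -m inch '[0,0,10,0,0,0,0,35,0,0,0,-10,55,0,0,-3,-35,55,0,0,-6,-65,55,0,0,-9,-97,55,0,0,-12,-130,55,0,0,-15,-163,55,0,0,-18,-196,55,0,0,-21,-230,55,0,0]'; python3 -m inch '[-2,-30,0,0,0,-4,-50,0,0,0,-5,-60,0,0,0,-5,-61,0,0,0,-5,-61,0,0,0,-5,-61,-20,0,0,-5,-61,-38,0,0,-5,-61,-48,0,0,-5,-61,-53,0,0,-5,-61,-53,0,0]';python3 st.py
```

```text
t: 27.32
tool_pos: [0.552, 0.1002, 0.1363]
orientation: [-2.099, -2.336, 0.001]
force: [0.7, 0.2, -2.7]
opening: 0.0522
gripper_force: 25.0
t: 28.15
tool_pos: [0.5478, 0.0418, 0.0831]
orientation: [-2.098, -2.337, 0.001]
force: [0.1, -0.2, -2.9]
opening: 0.0526
gripper_force: 25.0
28.15 [0.5478 0.0418 0.0831] yawy 6.2 [-0.02  0.07  1.75  0.    1.32 -0.13] 0.05259621212572119
```

```bash
python3 -m inch '[0,0,-1,0,0,0,0,-2,0,0,0,0,-2,0,100,0,0,-2,0,100,0,0,-2,0,100,0,0,-2,0,100,0,0,30,0,100,0,0,70,0,100,0,0,110,0,100,0,0,140,0,100]';python3 -m inch '[-120,-200,40,0,100,-120,-200,40,0,100,-120,-200,40,0,100,-120,-200,40,0,100,-120,-200,40,0,100,-120,-200,40,0,100,-120,-200,40,0,100,-120,-200,40,0,100]';python3 - <<'E'
from h import *
c=cam('side')
cv2.imwrite('pics/end.png',cv2.resize(c['image'][100:250,180:380],(800,600),interpolation=3))
print(w2px(c,[[.5498,.0405,.154],[.5583,-.0345,.129],[.6204,-.0329,.05]]))
E
```

```text
t: 28.98
tool_pos: [0.5488, 0.0404, 0.2273]
orientation: [2.099, 2.334, 0.003]
force: [0.5, 0.2, 0.1]
opening: 0.0924
gripper_force: 0.0
t: 29.65
tool_pos: [0.4278, -0.1609, 0.2643]
orientation: [2.104, 2.331, 0.001]
force: [0.3, 0.7, -1.2]
opening: 0.0926
gripper_force: 0.0
[[254.25010397 164.9532338 ]
 [263.95852363 155.19923859]
 [244.8562431  171.27996124]]
```

View pics/end.png

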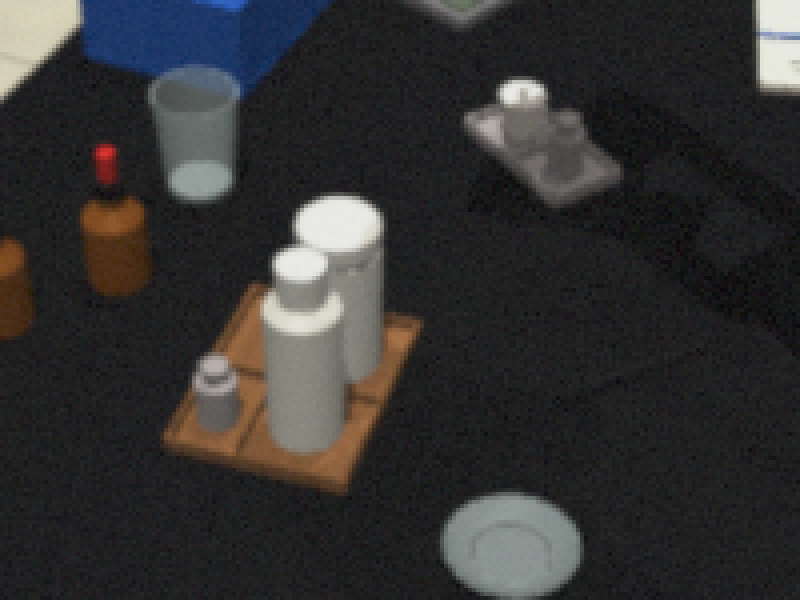

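Everything is in place: bottle top at (255,166) and jar top at (265,155.5), both as at the start. The crucible and weight stand upright in the tray, and the duplicate weight has not moved. Handing in.

```bash
python3 -c "
from plant import job
print(job.close_job())"
```

```text
the job is handed in; nothing more can be done
None
```

The job is handed in: the crucible stands in the tray's empty bay, the bottle and jar are back upright in their own compartments, and the two weights were left where they were; the hand-in gave no verdict, so this rests on the final side-camera view.

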